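Turn the shower stool's grey knob home in its keyed socket

TASK

The grey knob on the sage green shower stool seat was put back askew, so its two lugs are riding on the seat instead of sitting in their slot. Take it by its grip bar, press it down lightly and, without lifting it out of its socket, turn it until the lugs line up with the slot and it drops fully home; then let go. Leave the white knob, which is already home, and the glass tumbler where they are.

Things in the scene. Friction and masses are not known exactly. Their poses are not given: they have to be found in the camera images.
- knob_center (a point): Middle of the grey loose knob's grip bar: 50 mm long (x), 14 thick (y), 34 tall. 17 to 21 mm below: 36 mm disc; 21 to 33 below: lugs 52 long (x), 12 wide; below: 14 mm pilot pin, 24 long, which stays in the socket's bore and centres it. Lugs start on the seat's top, 30 degrees or more off the slot (point 33 mm above the top); lined up, it drops 12 mm, disc on seat. Stiff fingers must push it down.
- socket (a point): Mouth centre of the grey knob's socket, on the level top of the sage green seat panel (260 x 160 x 43 mm, fixed on the bench). z is up. Slot: 60 mm long along x (the panel's long side), 22 wide, 13 deep, 16.5 mm bore below it. Lugs enter within about 10 degrees of the slot, either way round (a half turn is the same). The white knob's socket is 130 mm away along -x.
- white_knob_center (a point): Middle of the grip bar of a loose white knob of the same shape, already home in the seat's other socket (point 21 mm above the seat's top). Each knob weighs about 70 g. Not to be moved.
- tumbler_center (a point): Clear glass tumbler, 72 mm across, 100 mm tall, standing on the bench; point on its axis, half-way up. Not to be moved.

How it is judged:
By the outcome, as a careful person would: the job done as asked, in the order asked, and still so for the second after the job is handed in, with the robot touching nothing.
It also fails if it takes over 32 s, if anything falls off the work surface, if the arm or the gripper's body presses on something with over 40 N, if the wrist force passes 120 N, or if a joint passes its speed limit or range.

ROBOT

A 6-joint arm with a two-finger parallel gripper is mounted at the origin on the work surface. World frame = base frame: x ahead of the robot, y to its left, z up, the work surface at z = 0. Lengths are in mm, angles in rad, forces in N, time in s.
With the tool pointing down it reaches from about 275 to 875 mm from the base axis. Payload 12.5 kg.
Tool frame: the origin (TCP) lies midway between the tips of the shut fingers; the grasp point (between the pads) lies 19 mm behind it; z points along the fingers, y is the direction in which the jaws open and shut (so a half turn about z gives the same grasp; the last joint's range is limited). The gripper opens to 85 mm and grips with 20 to 120 N. Pads are 22 mm wide; open, the fingers measure 114 mm over their backs; the gripper's body (76 mm by 85 mm) begins 54 mm behind the grasp point. The pads swing forward as they close: fully open they stand 13 mm farther back than shut.
Start: joints at [-1.205, 0.351, 1.652, -0, 1.139, -0.085], TCP at [239.643, -495.031, 231.29] pointing down, gripper open.
Joint ranges: [-2.75, 2.75], [-0.79, 2.1], [0.01, 2.65], [-1.57, 4.71], [0.07, 3.14], [-2.87, 2.87]. Speed limits (rad/s): [2.22, 2.22, 2.79, 3.14, 3.14, 3.14].

INTERFACE

Orientations are given as a unit quaternion [x, y, z, w].
In Python, from cell import bot gives the robot as it stands.
- The arm moves only by the tool drive_tool, never from a script. Its argument "targets" is a list of rows, each an object with "travel": the shift along the tool's x, y, z each as a share of 100 mm, from -1 to 1, a list of three; "turn": the turn, a rotation vector about the tool's x, y, z each as a share of 2 pi rad, from -1 to 1, a list of three; "hand": the closure, from -1 (fully open) to 1 (shut). A call has 1 to 20 rows; each row is the pose to reach, as a shift and turn from the pose commanded when the call began, along the tool's axes at that moment, turning the shorter way round; what a row does not reach only later rows make up. A row lasts 1/12 s, in which the tool goes at most 41.7 mm and 7.16 degrees, less where a joint would pass 70% of its speed; a pose out of reach is approached as far as the arm can. A call with a number of a shift or a turn outside -1 to 1 is refused whole. A call with a gripper value outside its range is refused whole. The fingers move at their own pace and stop on an object; "force" is the grip in N (left out, the last holds). Time passes only in rows, so rows that repeat a pose let the fingers close. It gives the time, the measured TCP pose, the force and the opening at its end, in the units of the state.
- bot.observe(): the state, without advancing time (a new reading comes with each control period).
- bot.read_camera(name): name is "scene" or "top" or "wrist"; returns a dict with "color" (400x640x3 uint8, blue, green, red), "range_z" (400x640 float32, mm along the optical axis (not along the pixel's ray), 0 where there is no reading), "camera_matrix" (3x3 intrinsics, pixels), "R" (3x3) and "t" (3): a world point X has camera coordinates R X + t; the wrist camera has in their place "T_tool_cam" (4x4, takes a point from camera to tool coordinates, whose origin is the TCP and whose axes are the flange's). Camera axes: x right, y down, z forward; pixel columns grow to the right and rows downward; lengths in mm; the calibration is good to about 2 mm. A picture is of the moment at which its call begins: read the wrist's pose just before it.
- bot.job_done(): hands the job in, once; it reports no verdict.
The state is a dict: "time": time; "joint_pos": joint angles; "qvel": joint speeds; "effort": joint torques, N m; "position": TCP position; "ee_rot": TCP orientation; "force": force on the tool from outside, world axes, zero at the start; "torque": the same for the moment, N m; "gripper_width": finger opening in mm.
Only numpy, scipy, OpenCV 4.12 (cv2) and the standard library are available. Lean on these libraries where they do the work, as an engineer would, in place of code of your own. Each camera call takes 0.05 s, during which the arm holds its last target.

## Working session

There is one attempt and no reset: what is moved stays moved. The work goes in short steps, Python scripts to look and compute and a tool call to move; the robot and the scene stay as the last step left them, time stands still between calls to the robot, and variables do not carry over. Pictures are saved under pics/ and viewed, and the job is handed in when it is done.

Besides the shell and the picture viewer there is one more tool, called by a JSON object that holds its "method" and its "body". drive_tool: Moves the arm, as the interface text tells. Its arguments: {"type":"object","properties":{"targets":{"type":"array"},"force":{"type":"number"}},"required":["targets"]}

```bash
mkdir -p pics; python3 - <<'E'
from cell import bot
import cv2,pickle,numpy as np
s=bot.observe();print({k:np.round(v,3) for k,v in s.items()})
d={}
for n in("scene","top"):
    c=bot.read_camera(n);d[n]=c;cv2.imwrite(f"pics/{n}0.png",c["color"])
pickle.dump(d,open("d0.pkl","wb"))
E
```

```text
{'time': np.float64(0.0), 'joint_pos': array([-1.205,  0.351,  1.652,  0.   ,  1.139, -0.085]), 'qvel': array([-0.001,  0.001, -0.   ,  0.   , -0.001, -0.   ]), 'effort': array([ 0.000e+00, -5.061e+01, -2.914e+01, -0.000e+00,  5.000e-03,
        0.000e+00]), 'position': array([ 239.533, -494.706,  230.73 ]), 'ee_rot': array([ 0.975,  0.224, -0.   , -0.001]), 'force': array([-0.104, -0.31 ,  0.347]), 'torque': array([0.021, 0.022, 0.01 ]), 'gripper_width': np.float64(85.048)}
```

View pics/scene0.png

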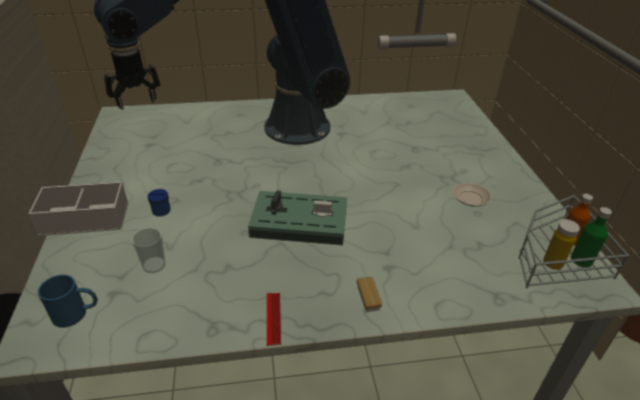

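View pics/top0.png

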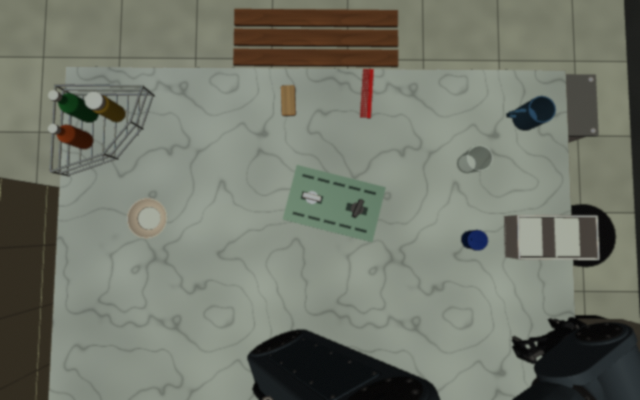

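The top view shows the seat at around (334,203), with the grey knob at about (357,209), the white knob at about (312,198) and the tumbler at about (474,160), well clear of the seat.

```bash
cat > h.py <<'E'
import numpy as np
def wp(c,u,v,z=None,rz=None):
    K=c["camera_matrix"];R=np.array(c["R"]);t=np.array(c["t"])
    r=np.linalg.inv(K)@np.array([u,v,1.])
    C=-R.T@t; d=R.T@r
    if z is not None: return C+d*(z-C[2])/d[2]
    return C+d*(c["range_z"][int(v),int(u)] if rz is None else rz)
E
python3 - <<'E'
import pickle,cv2,numpy as np
from h import *
d=pickle.load(open("d0.pkl","rb"));c=d["top"]
cv2.imwrite("pics/topcrop.png",cv2.resize(c["color"][155:250,275:395],None,fx=6,fy=6,interpolation=cv2.INTER_CUBIC))
for p in[(330,185),(320,215),(357,209),(312,198),(474,160)]: print(p,wp(c,*p).round(1))
hsv=cv2.cvtColor(c["color"],cv2.COLOR_BGR2HSV)
print(hsv[185,330],hsv[215,325],hsv[260,340])
m=(cv2.inRange(hsv,(50,55,40),(85,255,255)));m[:155]=0;m[250:]=0;m[:,:275]=0;m[:,395:]=0
k,_=cv2.findContours(m,0,2);k=max(k,key=cv2.contourArea);r=cv2.minAreaRect(k);print(r)
B=[wp(c,u,v,z=43)for u,v in cv2.boxPoints(r)];print(np.round(B,1))
for i in range(4):
  e=B[(i+1)%4]-B[i];print(np.linalg.norm(e).round(1),np.degrees(np.arctan2(e[1],e[0])).round(2))
E
```

```text
(330, 185) [592.8 -44.5  41.4]
(320, 215) [507.7 -16.6  48. ]
(357, 209) [ 522.9 -115.3   92.7]
(312, 198) [552.8   6.   79.2]
(474, 160) [ 673.3 -467.9    6.5]
[ 64  48 128] [ 65  50 132] [ 48  21 148]
((369.5675354003906, 192.0946044921875), (11.343530654907227, 3.2879798412323), 9.462322235107422)
[[ 571.3 -139.6   43. ]
 [ 580.5 -141.1   43. ]
 [ 575.4 -172.7   43. ]
 [ 566.2 -171.1   43. ]]
9.3 -9.54
32.0 -99.11
9.3 170.34
32.0 80.89
```

View pics/topcrop.png

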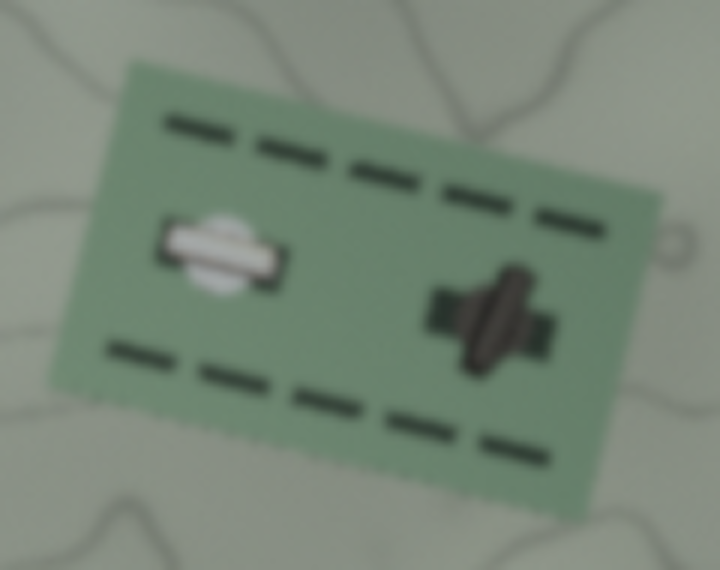

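```bash
python3 - <<'E'
import pickle,cv2,numpy as np
from h import *
d=pickle.load(open("d0.pkl","rb"));c=d["top"]
f=lambda x,y,z:wp(c,275+(x+.5)/6-.5,155+(y+.5)/6-.5,z=z)
a=lambda p,q:np.degrees(np.arctan2((q-p)[1],(q-p)[0])).round(2)
P=[f(x,y,43) for x,y in[(134,62),(662,194),(584,521),(50,390)]]
print(np.round(P,1)); print([ (np.linalg.norm(P[i]-P[i-3]).round(1),a(P[i],P[i-3])) for i in range(4)])
ctr=sum(P)/4;print("ctr",ctr)
s1,s2=f(431,308,43),f(550,341,43);print("slot",(s1+s2)/2,np.linalg.norm(s1-s2),a(s1,s2))
for z in(93,):
  b1,b2=f(518,272,z),f(477,370,z);print("bar",(b1+b2)/2,np.linalg.norm(b1-b2),a(b1,b2))
w1,w2=f(166,238,81),f(277,265,81);print("white",(w1+w2)/2,np.linalg.norm(w1-w2),a(w1,w2))
C=-np.array(c["R"]).T@c["t"];print(C)
E
```

```text
[[ 649.2   49.4   43. ]
 [ 588.3 -199.6   43. ]
 [ 435.  -162.3   43. ]
 [ 494.3   87.1   43. ]]
[(np.float64(256.3), np.float64(-103.73)), (np.float64(157.8), np.float64(166.33)), (np.float64(256.4), np.float64(76.62)), (np.float64(159.4), np.float64(-13.69))]
ctr [541.69694552 -56.31381472  43.        ]
slot [ 526.32687127 -118.74978982   43.        ] 57.77715334982529 -105.15
bar [ 525.4075581  -116.59869169   93.        ] 47.77920552991804 157.31
white [556.71835448   7.34854933  81.        ] 51.82885180636779 -103.32
[ 468.26015038    2.68110733 1185.57385311]
```

```bash
cat > plan.py <<'E'
import numpy as np,sys
# chain of calls from p,psi(deg) to target, down-pointing tool
def chain(p,psi,P,PSI,n):
    p=np.array(p,float);P=np.array(P,float)
    for k in range(n,0,-1):
        a=np.radians(psi);X=np.array([np.cos(a),np.sin(a),0]);Y=np.array([np.sin(a),-np.cos(a),0]);Z=np.array([0,0,-1.])
        d=(P-p)/k;t=np.round([d@X/100,d@Y/100,d@Z/100],2);w=(np.round(-(PSI-psi)/k/360,3))
        print(t,w);p=p+100*(X*t[0]+Y*t[1]+Z*t[2]);psi-=w*360
    print("end",p.round(2),round(psi,2))
if __name__=="__main__":
    chain([239.643,-495.031,231.29],25.9,[526,-118.5,200],157.3,5)
E
python3 plan.py
```

```text
[ 0.84 -0.43  0.06] -0.073
[ 0.95 -0.01  0.06] -0.073
[0.85 0.41 0.06] -0.073
[0.58 0.75 0.07] -0.073
[0.19 0.93 0.06] -0.073
end [ 526.53 -118.37  200.29] 157.3
```

{"method": "drive_tool", "body": {"targets": [{"travel":[0.84,-0.43,0.06],"turn":[0,0,-0.073],"hand":-1},{"travel":[0.84,-0.43,0.06],"turn":[0,0,-0.073],"hand":-1},{"travel":[0.84,-0.43,0.06],"turn":[0,0,-0.073],"hand":-1},{"travel":[0.84,-0.43,0.06],"turn":[0,0,-0.073],"hand":-1},{"travel":[0.84,-0.43,0.06],"turn":[0,0,-0.073],"hand":-1}]}}

```text
time: 0.52
position: [297.0, -419.0, 225.2]
ee_rot: [0.897, 0.442, -0.0, -0.0]
force: [0.5, -0.3, 0.3]
gripper_width: 85.4
```

{"method": "drive_tool", "body": {"targets": [{"travel":[0.95,-0.01,0.06],"turn":[0,0,-0.073],"hand":-1},{"travel":[0.95,-0.01,0.06],"turn":[0,0,-0.073],"hand":-1},{"travel":[0.95,-0.01,0.06],"turn":[0,0,-0.073],"hand":-1},{"travel":[0.95,-0.01,0.06],"turn":[0,0,-0.073],"hand":-1}]}}

```text
time: 0.85
position: [355.2, -342.3, 219.0]
ee_rot: [0.773, 0.634, 0.0, -0.0]
force: [-0.2, -0.1, 0.7]
gripper_width: 85.4
```

{"method": "drive_tool", "body": {"targets": [{"travel":[0.85,0.41,0.06],"turn":[0,0,-0.073],"hand":-1},{"travel":[0.85,0.41,0.06],"turn":[0,0,-0.073],"hand":-1},{"travel":[0.85,0.41,0.06],"turn":[0,0,-0.073],"hand":-1},{"travel":[0.85,0.41,0.06],"turn":[0,0,-0.073],"hand":-1}]}}

```text
time: 1.18
position: [412.5, -267.3, 212.9]
ee_rot: [0.609, 0.793, 0.0, -0.0]
force: [0.4, 0.1, -0.1]
gripper_width: 85.5
```

{"method": "drive_tool", "body": {"targets": [{"travel":[0.58,0.75,0.07],"turn":[0,0,-0.073],"hand":-1},{"travel":[0.58,0.75,0.07],"turn":[0,0,-0.073],"hand":-1},{"travel":[0.58,0.75,0.07],"turn":[0,0,-0.073],"hand":-1},{"travel":[0.58,0.75,0.07],"turn":[0,0,-0.073],"hand":-1}]}}

```text
time: 1.52
position: [470.4, -192.2, 205.8]
ee_rot: [0.413, 0.911, 0.0, -0.0]
force: [0.6, -0.2, -0.4]
gripper_width: 85.6
```

{"method": "drive_tool", "body": {"targets": [{"travel":[0.19,0.93,0.06],"turn":[0,0,-0.073],"hand":-1},{"travel":[0.19,0.93,0.06],"turn":[0,0,-0.073],"hand":-1},{"travel":[0.19,0.93,0.06],"turn":[0,0,-0.073],"hand":-1},{"travel":[0.19,0.93,0.06],"turn":[0,0,-0.073],"hand":-1},{"travel":[0.19,0.93,0.06],"turn":[0,0,-0.073],"hand":-1},{"travel":[0.19,0.93,0.06],"turn":[0,0,-0.073],"hand":-1}]}}

```text
time: 2.02
position: [526.9, -119.1, 200.1]
ee_rot: [0.2, 0.98, -0.0, -0.0]
force: [-0.7, 0.1, -0.5]
gripper_width: 85.0
```

```bash
python3 - <<'E'
from cell import bot
import cv2,pickle,numpy as np
s=bot.observe();print({k:np.round(v,3) for k,v in s.items()})
c=bot.read_camera("wrist");print(c["T_tool_cam"],c["camera_matrix"])
pickle.dump((s,c),open("w1.pkl","wb"));cv2.imwrite("pics/w1.png",c["color"])
E
```

```text
{'time': np.float64(2.017), 'joint_pos': array([-0.308,  0.368,  1.71 , -0.   ,  1.064, -1.477]), 'qvel': array([-0.01 , -0.006,  0.005,  0.   , -0.   ,  0.011]), 'effort': array([ 8.7000e-01, -4.9963e+01, -2.7922e+01,  2.5000e-02, -4.0000e-03,
       -4.6600e-01]), 'position': array([ 526.872, -119.106,  200.067]), 'ee_rot': array([ 0.2 ,  0.98, -0.  , -0.  ]), 'force': array([-0.702,  0.132, -0.529]), 'torque': array([ 0.042, -0.049,  0.044]), 'gripper_width': np.float64(84.96)}
[[ 5.26680297e-04 -9.50974603e-01 -3.09268534e-01  7.85001503e+01]
 [ 9.99999861e-01  5.01865048e-04  1.59794170e-04 -1.19398064e+00]
 [ 3.25087008e-06 -3.09268576e-01  9.50974736e-01 -1.42590819e+02]
 [ 0.00000000e+00  0.00000000e+00  0.00000000e+00  1.00000000e+00]] [[296.66207848   0.         317.1513737 ]
 [  0.         296.66207848 198.94323672]
 [  0.           0.           1.        ]]
```

View pics/w1.png

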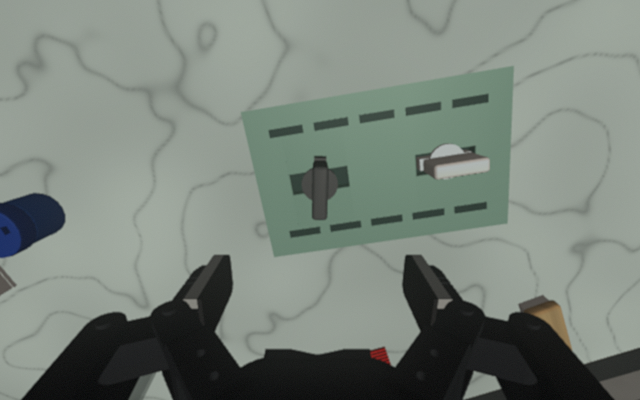

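```bash
python3 - <<'E'
import pickle,cv2
s,c=pickle.load(open("w1.pkl","rb"))
cv2.imwrite("pics/w1c.png",cv2.resize(c["color"][135:245,260:380],None,fx=5,fy=5,interpolation=cv2.INTER_CUBIC))
E
```

```text
(no output)
```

View pics/w1c.png

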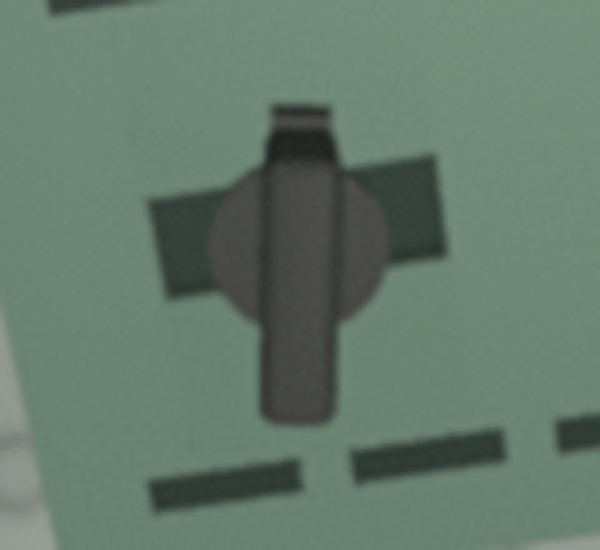

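```bash
python3 - <<'E'
import pickle,numpy as np
from scipy.spatial.transform import Rotation as R
s,c=pickle.load(open("w1.pkl","rb"))
Rt=R.from_quat(s["ee_rot"]).as_matrix();T=np.array(c["T_tool_cam"]);K=c["camera_matrix"]
C=Rt@T[:3,3]+s["position"]
def f(x,y,z):
    r=np.linalg.inv(K)@[260+(x+.5)/5-.5,135+(y+.5)/5-.5,1];d=Rt@T[:3,:3]@r
    return C+d*(z-C[2])/d[2]
a=lambda d:np.degrees(np.arctan2(d[1],d[0])).round(2)
b1,b2=f(302,160,93),f(299,422,93);print("bar",(b1+b2)/2,np.linalg.norm(b1-b2),a(b2-b1))
S=[f(*p,43)for p in[(150,200),(435,155),(447,257),(167,298)]];print("slot",sum(S)/4,a(S[1]-S[0]),a(S[2]-S[3]),np.linalg.norm(S[1]-S[0]),np.linalg.norm(S[2]-S[1]))
for u,v in((320,200),(320,215),(320,180),(335,225)):
    zz=c["range_z"][v,u];q=T[:3,:3]@(np.linalg.inv(K)@[u,v,1]*zz)+T[:3,3];print((Rt@q+s["position"]).round(1))
X=Rt[:,0];print("psi",a(X))
E
```

```text
bar [ 525.12863922 -117.20667379   93.        ] 48.14591262154485 -23.52
slot [ 525.86895771 -117.37504084   43.        ] 76.1 75.63 59.43668792253966 21.903583757051784
[ 530.8 -119.3   92.9]
[ 544.  -124.9   92.6]
[ 514.1 -112.3   92.2]
[ 578.9 -121.3   43.3]
psi 156.93
```

{"method": "drive_tool", "body": {"targets": [{"travel":[0.015,0.007,1.0],"turn":[0,0,0],"hand":-1},{"travel":[0.015,0.007,1.0],"turn":[0,0,0],"hand":-1},{"travel":[0.015,0.007,1.0],"turn":[0,0,0],"hand":-1},{"travel":[0.015,0.007,1.0],"turn":[0,0,0],"hand":-1},{"travel":[0.015,0.007,1.0],"turn":[0,0,0],"hand":-1},{"travel":[0.015,0.007,1.0],"turn":[0,0,0],"hand":-1}]}}

```text
time: 2.57
position: [526.7, -118.2, 101.9]
ee_rot: [0.198, 0.98, -0.0, 0.001]
force: [0.9, -0.3, 0.3]
gripper_width: 85.3
```

```bash
python3 - <<'E'
from cell import bot
import cv2,pickle,numpy as np
s=bot.observe();print({k:np.round(v,3) for k,v in s.items()})
c=bot.read_camera("wrist")
pickle.dump((s,c),open("w2.pkl","wb"));cv2.imwrite("pics/w2.png",c["color"])
E
```

```text
{'time': np.float64(2.567), 'joint_pos': array([-0.307,  0.502,  1.788, -0.   ,  0.849, -1.478]), 'qvel': array([ 0.005, -0.015, -0.005,  0.001, -0.004, -0.006]), 'effort': array([-8.4000e-02, -5.1372e+01, -2.2285e+01, -2.0000e-03,  2.0000e-03,
        3.5000e-02]), 'position': array([ 526.733, -118.221,  101.891]), 'ee_rot': array([ 0.198,  0.98 , -0.   ,  0.001]), 'force': array([ 0.928, -0.318,  0.325]), 'torque': array([-0.008, -0.033, -0.016]), 'gripper_width': np.float64(85.291)}
```

View pics/w2.png

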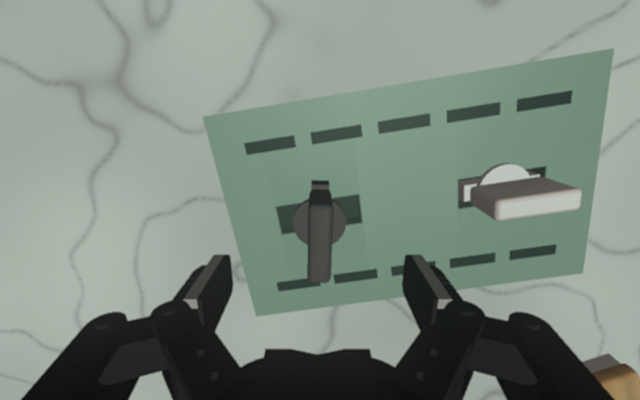

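```bash
python3 - <<'E'
import pickle,cv2
s,c=pickle.load(open("w2.pkl","rb"))
cv2.imwrite("pics/w2c.png",cv2.resize(c["color"][170:295,260:380],None,fx=5,fy=4.8,interpolation=cv2.INTER_CUBIC))
E
```

```text
(no output)
```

View pics/w2c.png

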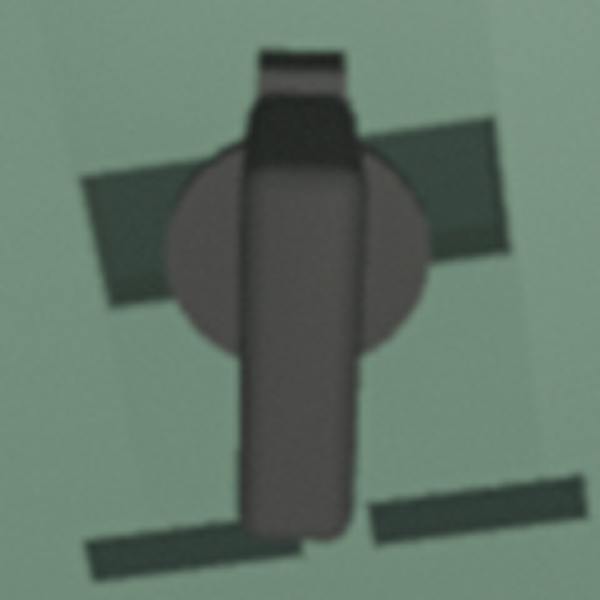

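```bash
python3 - <<'E'
import pickle,numpy as np
from scipy.spatial.transform import Rotation as R
s,c=pickle.load(open("w2.pkl","rb"))
Rt=R.from_quat(s["ee_rot"]).as_matrix();T=np.array(c["T_tool_cam"]);K=c["camera_matrix"]
C=Rt@T[:3,3]+s["position"]
def f(x,y,z):
    r=np.linalg.inv(K)@[260+(x+.5)/5-.5,170+(y+.5)/4.8-.5,1];d=Rt@T[:3,:3]@r
    return C+d*(z-C[2])/d[2]
a=lambda d:np.degrees(np.arctan2(d[1],d[0])).round(2)
tl=lambda p:(Rt.T@(p-s["position"])).round(2)
b1,b2=f(304,167,93),f(296,539,93);m=(b1+b2)/2;print("bar",m,np.linalg.norm(b1-b2),a(b2-b1),"tool",tl(m))
S=[f(*p,43)for p in[(82,178),(492,118),(510,250),(110,305)]];m=sum(S)/4;print("slot",m,a(S[1]-S[0]),a(S[2]-S[3]),tl(m))
print("psi",a(Rt[:,0]))
E
```

```text
bar [ 525.0595463  -117.28739614   93.        ] 48.48608596801228 -23.79 tool [1.93 0.21 8.89]
slot [ 525.70834375 -117.52332135   43.        ] 76.26 75.98 [ 1.35  0.23 58.89]
psi 157.1
```

{"method": "drive_tool", "body": {"targets": [{"travel":[0.016,0.002,0.2],"turn":[0,0,0.002],"hand":-1},{"travel":[0.016,0.002,0.39],"turn":[0,0,0.002],"hand":-1},{"travel":[0.016,0.002,0.39],"turn":[0,0,0.002],"hand":-1},{"travel":[0.016,0.002,0.39],"turn":[0,0,0.002],"hand":-1}], "force": 40}}

```text
time: 2.95
position: [524.8, -116.9, 62.2]
ee_rot: [0.204, 0.979, -0.0, 0.0]
force: [0.6, -0.2, 0.9]
gripper_width: 85.7
```

{"method": "drive_tool", "body": {"targets": [{"travel":[0,0,0],"turn":[0,0,0],"hand":0.4},{"travel":[0,0,0],"turn":[0,0,0],"hand":0.4},{"travel":[0,0,0],"turn":[0,0,0],"hand":1},{"travel":[0,0,0],"turn":[0,0,0],"hand":1},{"travel":[0,0,0],"turn":[0,0,0],"hand":1},{"travel":[0,0,0],"turn":[0,0,0],"hand":1},{"travel":[0,0,0],"turn":[0,0,0],"hand":1},{"travel":[0,0,0],"turn":[0,0,0],"hand":1}], "force": 40}}

```text
time: 3.62
position: [524.6, -116.8, 61.5]
ee_rot: [0.204, 0.979, -0.0, 0.0]
force: [-0.0, -0.3, 4.0]
gripper_width: 13.4
```

{"method": "drive_tool", "body": {"targets": [{"travel":[0,0,0.01],"turn":[0,0,0],"hand":1},{"travel":[0,0,0.01],"turn":[0,0,0],"hand":1},{"travel":[0,0,0.01],"turn":[0,0,0.02],"hand":1},{"travel":[0,0,0.01],"turn":[0,0,0.02],"hand":1}]}}

```text
time: 3.95
position: [525.2, -116.9, 61.5]
ee_rot: [0.268, 0.963, -0.0, 0.001]
force: [-2.2, 0.7, 13.7]
gripper_width: 13.1
```

{"method": "drive_tool", "body": {"targets": [{"travel":[0,0,0],"turn":[0,0,0.016],"hand":1},{"travel":[0,0,0],"turn":[0,0,0.032],"hand":1},{"travel":[0,0,0],"turn":[0,0,0.048],"hand":1},{"travel":[0,0,0],"turn":[0,0,0.064],"hand":1},{"travel":[0,0,0],"turn":[0,0,0.08],"hand":1},{"travel":[0,0,0],"turn":[0,0,0.08],"hand":1}]}}

```text
time: 4.45
position: [525.7, -116.9, 61.5]
ee_rot: [0.499, 0.867, 0.0, 0.001]
force: [-0.2, 0.9, 11.9]
gripper_width: 13.4
```

```bash
python3 - <<'E'
from cell import bot
import cv2,numpy as np
s=bot.observe();print({k:np.round(v,3) for k,v in s.items()})
c=bot.read_camera("wrist");cv2.imwrite("pics/w3.png",c["color"])
E
```

```text
{'time': np.float64(4.45), 'joint_pos': array([-0.305,  0.566,  1.809,  0.   ,  0.764, -0.832]), 'qvel': array([-0.001,  0.001, -0.001, -0.   , -0.   , -0.145]), 'effort': array([ -0.391, -48.178, -17.841,  -0.367,  -0.098,   1.576]), 'position': array([ 525.693, -116.899,   61.487]), 'ee_rot': array([0.499, 0.867, 0.   , 0.001]), 'force': array([-0.156,  0.889, 11.875]), 'torque': array([ 0.275,  0.009, -0.152]), 'gripper_width': np.float64(13.402)}
```

View pics/w3.png

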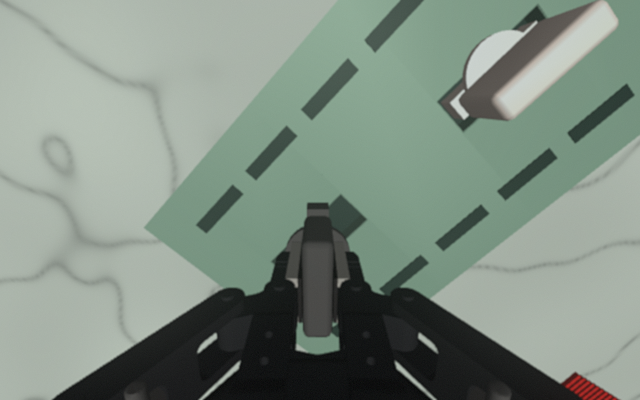

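{"method": "drive_tool", "body": {"targets": [{"travel":[0,0,0],"turn":[0,0,0.016],"hand":1},{"travel":[0,0,0],"turn":[0,0,0.032],"hand":1},{"travel":[0,0,0],"turn":[0,0,0.048],"hand":1},{"travel":[0,0,0],"turn":[0,0,0.064],"hand":1},{"travel":[0,0,0],"turn":[0,0,0.08],"hand":1},{"travel":[0,0,0],"turn":[0,0,0.096],"hand":1},{"travel":[0,0,0],"turn":[0,0,0.112],"hand":1},{"travel":[0,0,0],"turn":[0,0,0.121],"hand":1},{"travel":[0,0,0],"turn":[0,0,0.121],"hand":1},{"travel":[0,0,0],"turn":[0,0,0.121],"hand":1}]}}

```text
time: 5.33
position: [524.9, -116.7, 60.4]
ee_rot: [0.782, 0.623, 0.0, 0.0]
force: [2.6, 1.9, 0.2]
gripper_width: 13.3
```

```bash
python3 - <<'E'
from cell import bot
import cv2,numpy as np
s=bot.observe();print({k:np.round(v,3) for k,v in s.items()})
q=s["ee_rot"];print(2*np.degrees(np.arctan2(q[1],q[0])))
c=bot.read_camera("wrist");cv2.imwrite("pics/w4.png",c["color"])
E
```

```text
{'time': np.float64(5.333), 'joint_pos': array([-0.305,  0.568,  1.81 ,  0.   ,  0.763, -0.08 ]), 'qvel': array([-0.001, -0.   ,  0.001,  0.001, -0.002, -0.015]), 'effort': array([ -0.998, -54.001, -19.463,  -0.413,   0.699,   0.369]), 'position': array([ 524.885, -116.689,   60.365]), 'ee_rot': array([0.782, 0.623, 0.   , 0.   ]), 'force': array([2.559, 1.875, 0.151]), 'torque': array([ 0.244, -0.594,  0.051]), 'gripper_width': np.float64(13.317)}
77.06390321325762
```

View pics/w4.png

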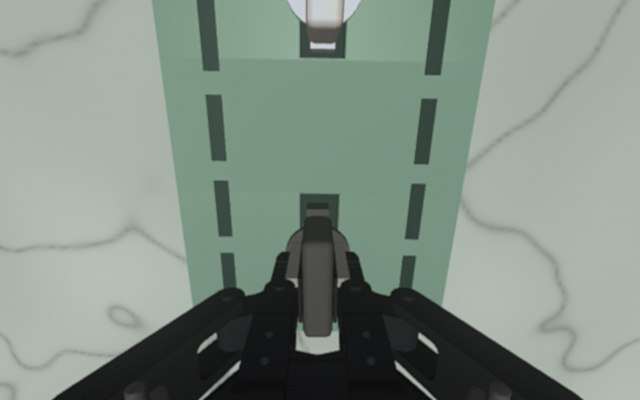

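The view shows the bar in line with the slot and with the panel's long side. The push force fell to zero, so the lugs are over the slot. Now I press down.

{"method": "drive_tool", "body": {"targets": [{"travel":[0,0,0.03],"turn":[0,0,0.002],"hand":1},{"travel":[0,0,0.06],"turn":[0,0,0.002],"hand":1},{"travel":[0,0,0.09],"turn":[0,0,0.002],"hand":1},{"travel":[0,0,0.1],"turn":[0,0,0.002],"hand":1},{"travel":[0,0,0.1],"turn":[0,0,0.002],"hand":1}]}}

```text
time: 5.8
position: [524.6, -116.5, 49.9]
ee_rot: [0.787, 0.617, 0.0, -0.0]
force: [4.2, 3.3, -0.7]
gripper_width: 13.5
```

{"method": "drive_tool", "body": {"targets": [{"travel":[0,0,0.01],"turn":[0,0,0],"hand":1},{"travel":[0,0,0.02],"turn":[0,0,0],"hand":1},{"travel":[0,0,0.02],"turn":[0,0,0],"hand":1}]}}

```text
time: 6.05
position: [524.8, -116.5, 49.5]
ee_rot: [0.787, 0.617, 0.0, 0.0]
force: [-3.4, 6.2, 21.4]
gripper_width: 13.4
```

It bottoms out after exactly 12 mm of drop, with 21 N up on the tool. I'll take off the pressure and release.

{"method": "drive_tool", "body": {"targets": [{"travel":[0,0,-0.015],"turn":[0,0,0],"hand":1},{"travel":[0,0,-0.015],"turn":[0,0,0],"hand":1},{"travel":[0,0,-0.015],"turn":[0,0,0],"hand":0.4},{"travel":[0,0,-0.015],"turn":[0,0,0],"hand":0.2},{"travel":[0,0,-0.015],"turn":[0,0,0],"hand":-0.2},{"travel":[0,0,-0.015],"turn":[0,0,0],"hand":-0.2},{"travel":[0,0,-0.015],"turn":[0,0,0],"hand":-0.2},{"travel":[0,0,-0.015],"turn":[0,0,0],"hand":-0.2}]}}

```text
time: 6.72
position: [524.3, -116.7, 49.7]
ee_rot: [0.787, 0.617, -0.0, -0.0]
force: [-0.7, -0.4, -0.0]
gripper_width: 51.1
```

{"method": "drive_tool", "body": {"targets": [{"travel":[0,0,-0.15],"turn":[0,0,0],"hand":-0.2},{"travel":[0,0,-0.4],"turn":[0,0,0],"hand":-0.2},{"travel":[0,0,-0.75],"turn":[0,0,0],"hand":-0.2},{"travel":[0,0,-1],"turn":[0,0,0],"hand":-0.2},{"travel":[0,0,-1],"turn":[0,0,0],"hand":-0.2},{"travel":[0,0,-1],"turn":[0,0,0],"hand":-0.2}]}}

```text
time: 7.22
position: [525.0, -116.9, 150.9]
ee_rot: [0.787, 0.617, 0.001, 0.001]
force: [-0.2, 0.5, 0.2]
gripper_width: 51.2
```

```bash
python3 - <<'E'
from cell import bot
import cv2,numpy as np,pickle
s=bot.observe();print(s["position"],s["force"],s["gripper_width"])
c=bot.read_camera("wrist");cv2.imwrite("pics/w5.png",c["color"]);pickle.dump((s,c),open("w5.pkl","wb"))
from scipy.spatial.transform import Rotation as R
Rt=R.from_quat(s["ee_rot"]).as_matrix();T=np.array(c["T_tool_cam"]);K=c["camera_matrix"]
for u in(305,319,333):
  for v in(180,200,220,240,260):
    q=T[:3,:3]@(np.linalg.inv(K)@[u,v,1]*c["range_z"][v,u])+T[:3,3];print(u,v,(Rt@q+s["position"]).round(1))
E
```

```text
[ 524.9953582  -116.89536547  150.85832519] [-0.16232473  0.46684047  0.21088441] 51.228305235191904
305 180 [ 518.9 -101.2   42.7]
305 200 [ 514.8 -117.7   46.8]
305 220 [ 509.6 -137.3   43.4]
305 240 [ 504.5 -156.9   42.8]
305 260 [ 499.2 -177.5   42.3]
319 180 [532.7 -95.   79. ]
319 200 [ 529.2 -109.4   81.6]
319 220 [ 525.3 -125.4   81. ]
319 240 [ 517.2 -160.    42.8]
319 260 [ 512.3 -180.1   43.2]
333 180 [ 542.6 -106.9   43. ]
333 200 [ 538.6 -123.6   46.7]
333 220 [ 534.3 -143.8   42.3]
333 240 [ 529.8 -163.7   41.5]
333 260 [ 525.2 -183.5   42.9]
```

View pics/w5.png

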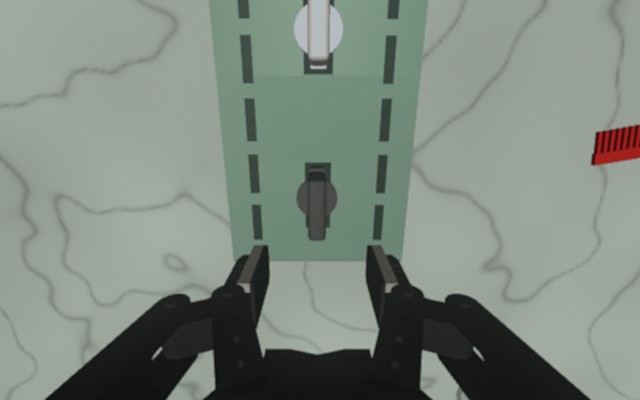

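The grey bar lies along its slot at about (317,205). Its top is at z = 81 and its disc at about 47, so it is home, as expected. The white knob at about (318,30) looks unmoved and the gripper is clear.

```bash
python3 - <<'E'
from cell import bot
print(bot.job_done())
E
```

```text
the job is handed in; nothing more can be done
None
```

The grey knob is home in its socket, and I handed the job in at about 7.3 s of the 32 s allowed.

I gripped the knob by its bar and pressed it down with about 12–14 N. I turned it about 80° clockwise, seen from above, until the push force fell to zero. I then pressed it 12 mm down until it bottomed at about 21 N, eased off, let go and backed straight up about 100 mm.

- **Seating:** the last wrist picture shows the bar in line with the slot. Its top is at about z = 81 mm and its disc at about 47 mm; fully home would be 81 and 47.
- **Contact:** force on the tool after release was about zero, and the fingers were clear of the knob.
- **White knob and tumbler:** the arm touched neither. The white knob looks unmoved in the last picture. I did not photograph the tumbler again at the end; the arm passed over its area at more than twice its height, and it stands far from the seat.

No check failed or disagreed.

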